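Put the spice jars back in their coloured cups

TASK

Put the green, red, yellow and black spice jars away in the wooden tray: stand each one upright inside the cup of its own colour, setting it down rather than dropping it. Leave the white spice jar and the salt shaker where they stand, and do not knock any jar over.

Things in the scene. Friction and masses are not known exactly. Their poses are not given: they have to be found in the camera images.
- jar_green: Spice jar: olive-green contents, black cap with a 27 mm olive-green dot on top, pale blank label. Upright cylinder 41 mm across, 85 mm high with its screw cap, 0.08 to 0.16 kg, standing on the worktop (z = 0) in front of the tray. Origin: centre of its underside; z is its upright axis, yaw means nothing. Grip the body across 41 mm, 20 to 65 mm above the underside.
- jar_red: Spice jar: orange-red contents, black cap with a 27 mm orange-red dot on top, pale blank label. Upright cylinder 41 mm across, 85 mm high with its screw cap, 0.08 to 0.16 kg, standing on the worktop (z = 0) in front of the tray. Origin: centre of its underside; z is its upright axis, yaw means nothing. Grip the body across 41 mm, 20 to 65 mm above the underside.
- jar_yellow: Spice jar: mustard-yellow contents, black cap with a 27 mm mustard-yellow dot on top, pale blank label. Upright cylinder 41 mm across, 85 mm high with its screw cap, 0.08 to 0.16 kg, standing on the worktop (z = 0) in front of the tray. Origin: centre of its underside; z is its upright axis, yaw means nothing. Grip the body across 41 mm, 20 to 65 mm above the underside.
- jar_black: Spice jar: black-brown (nearly black) contents, white cap with a 27 mm black dot on top, pale blank label. Upright cylinder 41 mm across, 85 mm high with its screw cap, 0.08 to 0.16 kg, standing on the worktop (z = 0) in front of the tray. Origin: centre of its underside; z is its upright axis, yaw means nothing. Grip the body across 41 mm, 20 to 65 mm above the underside.
- bay_green: Round olive-green cup, open on top, fixed: outer diameter 70, inner 63 mm, floor 3 and rim 14 mm above its origin. Origin: centre of its underside, 10 mm above the worktop, on a wooden tray (90 x 336 mm, 10 mm thick, end rails 26 mm high) with four cups in a row 75 mm apart along its y axis (roughly world y); the order of colours changes.
- bay_red: Round orange-red cup, open on top, fixed: outer diameter 70, inner 63 mm, floor 3 and rim 14 mm above its origin. Origin: centre of its underside, 10 mm above the worktop, on a wooden tray (90 x 336 mm, 10 mm thick, end rails 26 mm high) with four cups in a row 75 mm apart along its y axis (roughly world y); the order of colours changes.
- bay_yellow: Round mustard-yellow cup, open on top, fixed: outer diameter 70, inner 63 mm, floor 3 and rim 14 mm above its origin. Origin: centre of its underside, 10 mm above the worktop, on a wooden tray (90 x 336 mm, 10 mm thick, end rails 26 mm high) with four cups in a row 75 mm apart along its y axis (roughly world y); the order of colours changes.
- bay_black: Round black cup, open on top, fixed: outer diameter 70, inner 63 mm, floor 3 and rim 14 mm above its origin. Origin: centre of its underside, 10 mm above the worktop, on a wooden tray (90 x 336 mm, 10 mm thick, end rails 26 mm high) with four cups in a row 75 mm apart along its y axis (roughly world y); the order of colours changes.
- jar_white: Spice jar of the same shape and size (41 mm across, 85 mm high), with white contents and a plain white cap without a dot, standing among the others; to be left alone. Origin: centre of its underside.
- salt_shaker: Glass salt shaker with a grey domed top, 44 mm across, 90 mm high, standing among the jars; to be left alone. Origin: centre of its underside.
Not all that is in view belongs to the job. What is shaped like the jar_black but turquoise is not meant. What is shaped like the jar_red but pink is not meant.

How it is judged:
By the outcome, as a careful person would: the job done as asked, in the order asked, and still so for the second after the job is handed in, with the robot touching nothing.
It also fails if it takes over 96 s, if anything falls off the work surface, if the arm or the gripper's body presses on something with over 40 N, if the wrist force passes 120 N, or if a joint passes its speed limit or range.

ROBOT

A 6-joint arm with a two-finger parallel gripper is mounted at the origin on a cart in front of the work surface, level with it; the furniture and walls round the work are solid. World frame = base frame: x ahead of the robot, y to its left, z up, the work surface at z = 0. Lengths are in m, angles in rad, forces in N, time in s.
With the tool pointing down it reaches from about 0.35 to 0.975 m from the base axis. Payload 7.1 kg.
Tool frame: the origin (TCP) lies midway between the tips of the shut fingers; the grasp point (between the pads) lies 19 mm behind it; z points along the fingers, y is the line along which they close (so a half turn about z gives the same grasp; the last joint's range is limited). The gripper opens to 88 mm and grips with 3 to 60 N. Pads are 20 mm wide; open, the fingers measure 115 mm over their backs; the gripper's body (75 mm by 178 mm) begins 61 mm behind the grasp point.
Start: joints at [-1.146, 0.423, 1.63, -0, 1.089, -0.019], TCP at [0.268, -0.564, 0.223] pointing down, gripper open.
Joint ranges: [-3, 3], [-0.9, 2.11], [0.09, 2.58], [-1.31, 4.45], [0.11, 2.69], [-2.54, 2.54]. Speed limits (rad/s): [2.39, 2.39, 3.01, 3.14, 3.14, 3.14].

INTERFACE

Orientations are given as a unit quaternion [w, x, y, z].
In Python, from station import move_pose, movel, movej, command_gripper, wait, inverse_kinematics, read_camera, camera_info, MotionError, job_done, get_time, get_joint_pos, get_qvel, get_effort, get_tcp_pos, get_ee_rot, get_ft_force, get_ft_torque, get_grip_width, get_finger_force gives the robot as it stands. Calls block until the motion is done:
- move_pose(position, orientation): joint-space move of the TCP to a pose.
- movel(position, frame=None, v=0.15, until_force=None): straight line of the TCP; frame=None keeps the orientation; v is the mean speed in m/s. With until_force (N) it stops when the force on the tool has changed by that much, and returns True; else False.
- movej(angles): joint-space move.
- command_gripper(opening): opening from 0.0 (shut) to 1.0 (fully open); the grip force is fixed at half the most; returns when the fingers have stopped.
- wait(seconds).
- inverse_kinematics(position, orientation): joint angles nearest the present ones, or None.
- read_camera(name): name is "side" or "top"; returns the picture (420x560x3 uint8, red, green, blue); there is no depth.
- camera_info(name): a dict with "intrinsics" (3x3 intrinsics, pixels), "T" (4x4, takes a point from camera to world coordinates). Camera axes: x right, y up, looking along -z (the intrinsics and any distortion apply to the point x, -y, -z); pixel columns grow to the right and rows downward; lengths in m; the calibration is good to about 2 mm. A picture is of the moment at which its call begins. camera_info takes no time and is no camera call.
A pose or a line that the arm cannot do raises MotionError and nothing moves.
- job_done(): hands the job in; it is judged then, once.
Readings, each from a call of its own:
- get_time(): time.
- get_joint_pos(): joint angles.
- get_qvel(): joint speeds.
- get_effort(): joint torques, N m.
- get_tcp_pos(): TCP position.
- get_ee_rot(): TCP orientation.
- get_ft_force(): force on the tool from outside, world axes, zero at the start.
- get_ft_torque(): the same for the moment, N m.
- get_grip_width(): opening from 0.0 (shut) to 1.0 (fully open).
- get_finger_force(): force on a finger pad.
Only numpy, scipy, OpenCV 4.12 (cv2) and the standard library are available. Lean on these libraries where they do the work, as an engineer would, in place of code of your own. Each camera call takes 0.05 s, during which the arm holds its last target. There are 200 camera calls.

## Working session

There is one attempt and no reset: what is moved stays moved. The work goes in short steps, each a Python script; the robot and the scene stay as the last script left them, time stands still between calls to the robot, and variables do not carry over. Pictures are saved under pics/ and viewed, at most 14 in all, crops included, and the job is handed in when it is done.

```bash
mkdir -p pics
python3 - <<'E'
from station import *
import cv2,numpy as np
for n in("top","side"):
    cv2.imwrite(f"pics/{n}0.png",read_camera(n)[:,:,::-1]); i=camera_info(n); print(n,{k:(np.round(v,4).tolist() if not isinstance(v,str) else v) for k,v in i.items()})
print(get_time(),get_ee_rot(),get_joint_pos())
E
```

```text
top {'intrinsics': [[521.2804, 0.0, 280.0768], [0.0, 521.2804, 198.9836], [0.0, 0.0, 1.0]], 'T': [[0.0025, 0.9903, -0.1389, 0.3584], [-1.0, 0.0034, 0.0065, 0.0235], [0.0069, 0.1389, 0.9903, 1.2594], [0.0, 0.0, 0.0, 1.0]]}
side {'intrinsics': [[545.7273, 0.0, 278.281], [0.0, 545.7273, 207.7279], [0.0, 0.0, 1.0]], 'T': [[-0.8311, 0.1951, -0.5209, -0.194], [-0.5557, -0.331, 0.7627, 1.0664], [-0.0236, 0.9233, 0.3835, 0.5613], [0.0, 0.0, 0.0, 1.0]]}
0.1 [-6.67119443e-04  9.75482021e-01  2.20078090e-01 -1.28428988e-04] [-1.14597913e+00  4.23726940e-01  1.63060638e+00  1.95321726e-05
  1.08861796e+00 -1.89810217e-02]
```

View pics/top0.png

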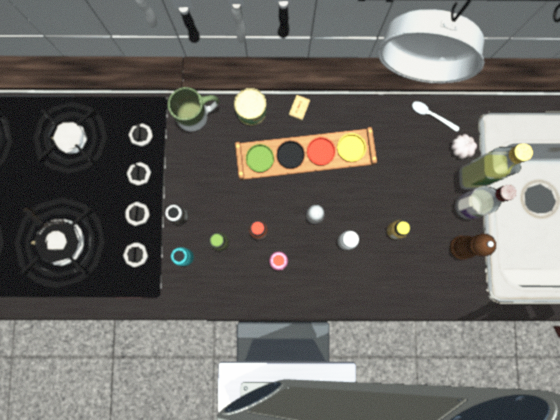

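View pics/side0.png

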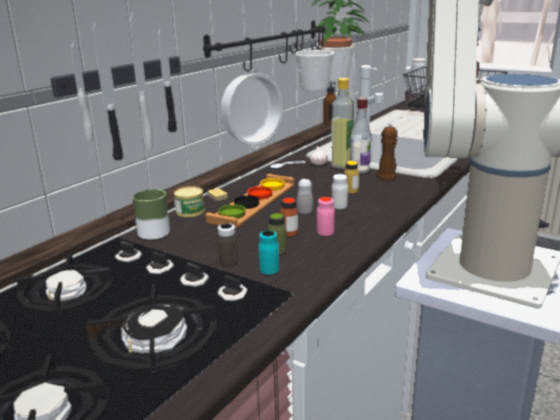

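The top view shows the cups at green (260,158), black (290,154), red (320,151) and yellow (351,148). The possible jars are:
- **Black:** (175,214), against the turquoise one at (181,256).
- **Green:** (218,241), against the green mug at (187,105).
- **Red:** (258,229), against the pink one at (279,261).
- **Yellow:** (401,229), against the tin at (250,105) and the bottle cap at (523,152).
- **Leave alone:** white (349,240) and salt (316,214).

I'll check these in close crops.

Run:
```python
import cv2
t=cv2.imread("pics/top0.png");s=cv2.imread("pics/side0.png")
cv2.imwrite("pics/tc.png",cv2.resize(t[120:280,155:421],None,fx=3,fy=3,interpolation=cv2.INTER_CUBIC))
cv2.imwrite("pics/sc.png",cv2.resize(s[145:285,200:380],None,fx=4,fy=4,interpolation=cv2.INTER_CUBIC))
```

```text
(no output)
```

View pics/tc.png

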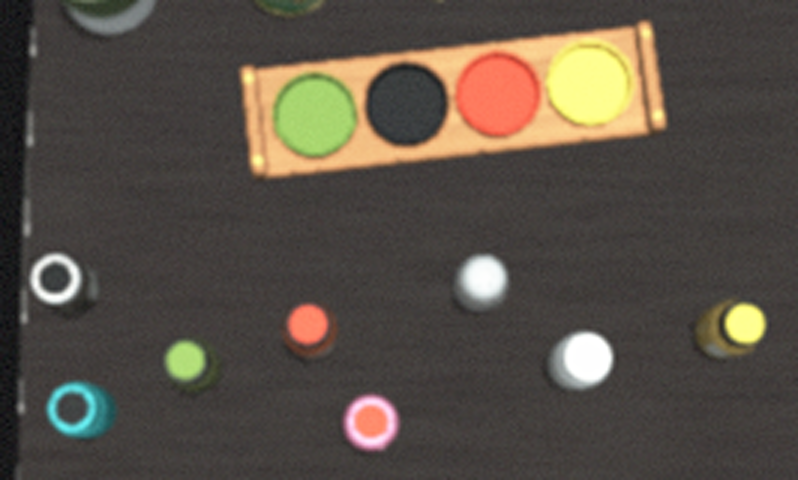

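View pics/sc.png

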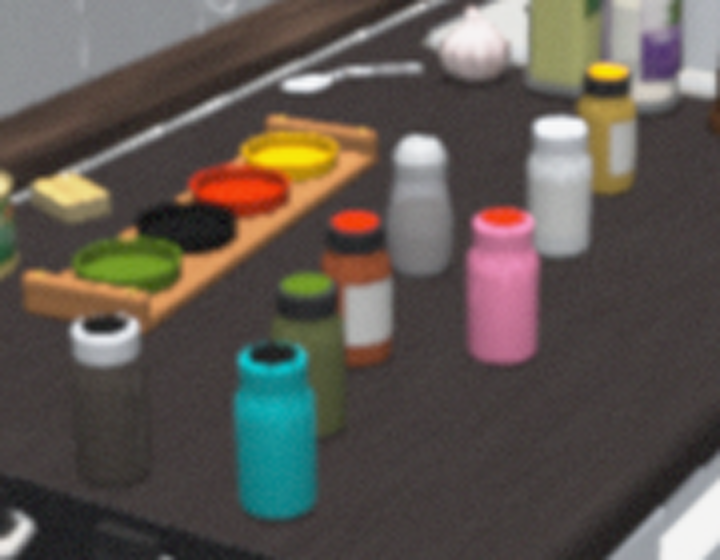

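Crops confirm the choices: black jar (white cap, dark body) at crop (56,279) in top and (105,324) in side. Green is at (186,361)/(307,284), red at (308,325)/(356,222) and yellow at (744,324)/(608,72). The pink and turquoise ones are decoys. Next I triangulate.

```bash
cat > geo.py <<'E'
import numpy as np, cv2
from station import camera_info
def P(n):
    i=camera_info(n); M=np.diag([1.,-1,-1,1])@np.linalg.inv(i["T"]); return np.array(i["intrinsics"])@M[:3]
PT,PS=P("top"),P("side")
def tri(t,s):
    X=cv2.triangulatePoints(PT,PS,np.array(t,float).reshape(2,1),np.array(s,float).reshape(2,1)).ravel(); return X[:3]/X[3]
def atz(Pm,uv,z):
    A=np.array([Pm[0]-uv[0]*Pm[2],Pm[1]-uv[1]*Pm[2]]); return np.r_[np.linalg.solve(A[:,:2],-A[:,2]*z-A[:,3]),z]
E
python3 - <<'E'
from geo import *
T=lambda u,v:((u+.5)/3-.5+155,(v+.5)/3-.5+120); S=lambda u,v:((u+.5)/4-.5+200,(v+.5)/4-.5+145)
D=dict(jblack=(56,279,105,324),jgreen=(186,361,307,284),jred=(308,325,356,222),jyel=(744,324,608,72),white=(585,358,560,126),turq=(72,408,271,353),pink=(371,422,503,216),salt=(484,276,420,148),
cgreen=(315,115,128,263),cblack=(407,104,187,226),cred=(498,94,239,189),cyel=(590,84,291,154))
for k,(a,b,c,d) in D.items():
    X=tri(T(a,b),S(c,d)); z=.024 if k[0]=='c' else .085
    print(k,X.round(4),atz(PT,T(a,b),z).round(4)[:2],atz(PS,S(c,d),z).round(4)[:2])
E
```

```text
jblack [0.4921 0.2581 0.0853] [0.491  0.2573] [0.4939 0.2578]
jgreen [0.4304 0.1587 0.0851] [0.4295 0.1582] [0.4314 0.1588]
jred [0.4574 0.0674 0.0849] [0.4568 0.067 ] [0.4579 0.0678]
jyel [ 0.4588 -0.2615  0.0848] [ 0.4586 -0.2616] [ 0.4588 -0.2609]
white [ 0.4329 -0.1409  0.0857] [ 0.4326 -0.1412] [ 0.4342 -0.1426]
turq [0.3954 0.2431 0.0858] [0.3942 0.2424] [0.3976 0.2421]
pink [0.3852 0.0198 0.0869] [0.3844 0.0194] [0.3882 0.016 ]
salt [ 0.4948 -0.0658  0.0827] [ 0.4943 -0.0657] [ 0.4917 -0.0604]
cgreen [0.6334 0.0658 0.0203] [0.6316 0.065 ] [0.6288 0.0729]
cblack [ 0.6428 -0.009   0.0181] [ 0.641  -0.0092] [0.6344 0.0028]
cred [ 0.6519 -0.0826  0.0186] [ 0.6495 -0.0828] [ 0.6446 -0.0708]
cyel [ 0.6598 -0.1577  0.0195] [ 0.6581 -0.1574] [ 0.6533 -0.1474]
```

```bash
cat > job.py <<'E'
import numpy as np, cv2
from station import *
Q=[0,.5**.5,.5**.5,0]   # down, fingers close along world x
JAR=dict(green=(.4304,.1587),red=(.4574,.0674),yellow=(.4588,-.2615),black=(.492,.2578))
CUP=dict(green=(.6325,.0655),red=(.6507,-.0826),yellow=(.659,-.1575),black=(.642,-.009))
GZ,HI=.029,.165
def pick(c):
    x,y=JAR[c]
    move_pose([x,y,HI],Q); command_gripper(.78)
    movel([x,y,GZ],v=.15); command_gripper(0)
    print(c,"grip",round(get_grip_width()*88,1),"mm, force",get_finger_force(),"t",get_time())
    movel([x,y,HI],v=.15)
    print("lifted",round(get_grip_width()*88,1),get_finger_force())
def place(c):
    x,y=CUP[c]; z=GZ+.013
    move_pose([x,y,HI],Q); movel([x,y,z+.006],v=.12)
    hit=movel([x,y,z-.004],v=.02,until_force=4)
    print(c,"touch",hit,get_tcp_pos().round(4),"expected z",z)
    command_gripper(.78); movel([x,y,HI],v=.15); print("t",get_time())
E
python3 - <<'E'
from geo import *
print("tin",tri((250,103),(189,195)),"mug",tri((186,101),(150,199)))
from job import *
pick("green")
for n in("top","side"): cv2.imwrite(f"pics/{n}1.png",read_camera(n)[:,:,::-1])
E
python3 -c "
import cv2,numpy as np
a=cv2.imread('pics/top1.png')[90:290,150:430];b=cv2.imread('pics/side1.png')[130:330,120:400]
cv2.imwrite('pics/m1.png',cv2.resize(np.vstack([a,b]),None,fx=1.5,fy=1.5))"
```

```text
tin [0.76076114 0.08764052 0.04553872] mug [0.75000515 0.2335172  0.08684417]
green grip 40.2 mm, force 30.001028180122375 t 4.85
lifted 41.0 29.999902546405792
```

View pics/m1.png

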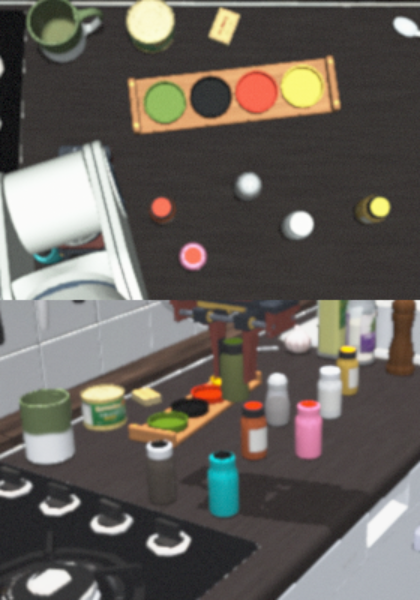

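The green jar is held upright, at (232,370) in the composite, and the other jars still stand. Tin and mug are low enough to clear, so I'll place it.

```bash
python3 - <<'E'
from job import *
place("green"); pick("red")
for n in("top","side"): cv2.imwrite(f"pics/{n}2.png",read_camera(n)[:,:,::-1])
E
python3 -c "
import cv2,numpy as np
a=cv2.imread('pics/top2.png')[90:290,150:430];b=cv2.imread('pics/side2.png')[130:330,120:400]
cv2.imwrite('pics/m2.png',cv2.resize(np.vstack([a,b]),None,fx=1.5,fy=1.5))"
```

```text
green touch True [0.633  0.0655 0.0421] expected z 0.042
t 10.0083
red grip 40.8 mm, force 30.000886917114258 t 12.5667
lifted 40.6 29.99985784292221
```

View pics/m2.png

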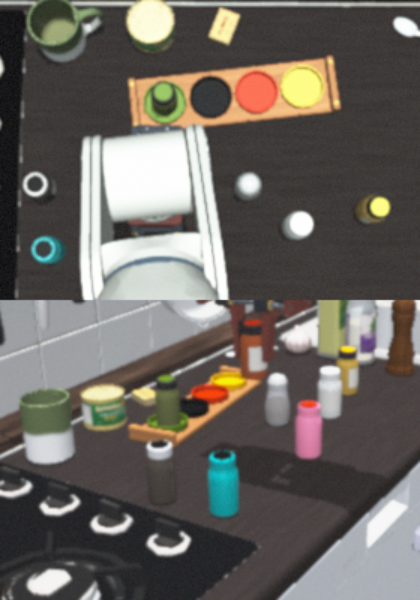

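The green jar stands in the green cup at (165,97) and (168,405), and the red jar is held upright at (252,350). I'll carry on with the rest.

```bash
python3 - <<'E'
from job import *
place("red"); pick("yellow"); place("yellow"); pick("black"); place("black")
move_pose([.45,-.35,.25],Q); wait(.5)
for n in("top","side"): cv2.imwrite(f"pics/{n}3.png",read_camera(n)[:,:,::-1])
print(get_time())
E
python3 -c "
import cv2,numpy as np
a=cv2.imread('pics/top3.png')[90:290,150:430];b=cv2.imread('pics/side3.png')[130:330,120:400]
cv2.imwrite('pics/m3.png',cv2.resize(np.vstack([a,b]),None,fx=1.5,fy=1.5))"
```

```text
red touch True [ 0.6512 -0.0827  0.0421] expected z 0.042
t 17.8
yellow grip 40.8 mm, force 30.000765323638916 t 20.65
lifted 40.9 29.99983549118042
yellow touch True [ 0.6595 -0.1576  0.0421] expected z 0.042
t 25.7167
black grip 40.9 mm, force 30.00085026025772 t 29.1833
lifted 40.7 29.999800622463226
black touch True [ 0.6425 -0.009   0.0421] expected z 0.042
t 34.5167
36.6
```

View pics/m3.png

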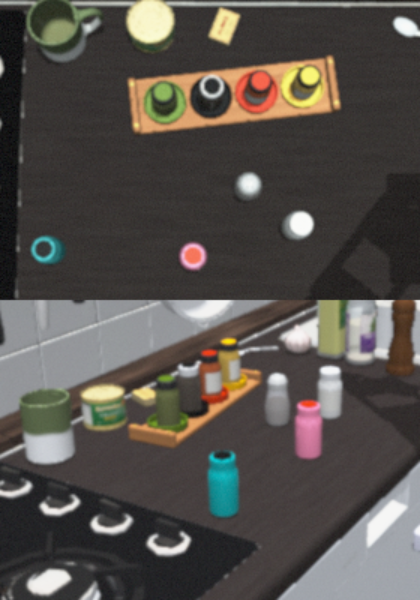

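All four jars stand upright in their own cups: green (165,97), black (210,92), red (257,90) and yellow (303,84). White (298,225), salt (248,185) and the decoys haven't moved, and the arm is clear.

```bash
python3 -c "
from station import *
print(job_done())"
```

```text
the job is handed in; nothing more can be done
None
```

The green, red, yellow and black jars are standing upright in the cups of their own colours, the white jar and salt shaker were not moved, and the job was handed in at about 37 s of the allowed 96 s.

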